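Shut and clamp the steriliser lid crosswise

TASK

Gently lower the steriliser's lid until it is shut, then clamp it evenly with its four knobs, turning them clockwise in crisscross order: first turn all four about half way (bar at the yellow dot), each knob followed by the one diagonally opposite, then go round once more in crisscross order and turn each fully tight to its stop. Do not knock the things standing around, and let go of everything at the end.

Things in the scene. Friction and masses are not known exactly. Their poses are not given: they have to be found in the camera images.
- lid (a joint): Lid hinge: 0 = shut flat on the chamber, positive = open (rad). Round aluminium lid 264 mm across, 12 mm thick, hinged at the chamber's back (+x side), so that its front edge lifts; starts 0.35 to 0.7 rad open. The hinge is stiff: the lid stays where it is left and needs 2 to 6 N of push near its front edge to go down to its stop at 0.
- lid_push (a point): Point on the upper face of the lid's blue front tongue (60 mm along the radius, 50 mm wide, 14 mm thick), 255 mm from the hinge, midway between the two front knobs: push the lid down here. x from the front towards the hinge in the lid's plane, z out of its upper face. Moves with the lid; 142 mm above the table when shut.
- lid_hinge (a point): Point on the lid's hinge axis (which is level, along this frame's y), at the lid's underside, 128 mm above the table; point lid_push lies 255 mm in front of it (-x) and 14 mm above it (+z) in its frame. Frame turns with the lid.
- chamber: Fixed white round bench steriliser, 270 mm across, 128 mm high, blue control panel at its front (-x of its frame), hinge at its back (+x); left is +y. Origin: centre of its underside, on the table, 135 mm in front of the hinge axis; z up. Its place and yaw (within 0.4 rad) vary.
- tube_rack: Bystander, loose: white rack 70 x 130 mm with eight capped tubes, 107 mm tall. Origin: centre of its underside.
- sample_jar: Bystander, loose: amber jar 66 mm across, 85 mm tall, white cap. Origin: centre of its underside.
- slide_box: Bystander, loose: flat blue box 100 x 75 x 35 mm. Origin: centre of its underside.
- knob_front_left (a joint): Turn of the front left clamp knob (rad): 0 = loose, bar along the lid's radius; grows clockwise seen from above; pi/4 = half way (bar over the yellow dot); pi/2 = fully tight at its stop, bar square to the radius (green dot). Starts at 0 to 0.2. It resists with 0.12 to 0.2 N m, more as it tightens, and stays where it is left.
- grip_front_left (a point): Middle of the front left knob's black bar handle, on the knob's axis, 100 mm from the lid's centre, 45 degrees off its front-back line; diagonally across from it is the back right knob. Bar 66 mm long, 16 wide, 28 high; its middle is 36 mm above the lid's upper face (176 mm above the table when shut), on a 15 mm round stem. x along the bar, z up the axis; turns with the knob.
- knob_front_right (a joint): Turn of the front right clamp knob (rad): 0 = loose, bar along the lid's radius; grows clockwise seen from above; pi/4 = half way (bar over the yellow dot); pi/2 = fully tight at its stop, bar square to the radius (green dot). Starts at 0 to 0.2. It resists with 0.12 to 0.2 N m, more as it tightens, and stays where it is left.
- grip_front_right (a point): Middle of the front right knob's black bar handle, on the knob's axis, 100 mm from the lid's centre, 45 degrees off its front-back line; diagonally across from it is the back left knob. Bar 66 mm long, 16 wide, 28 high; its middle is 36 mm above the lid's upper face (176 mm above the table when shut), on a 15 mm round stem. x along the bar, z up the axis; turns with the knob.
- knob_back_right (a joint): Turn of the back right clamp knob (rad): 0 = loose, bar along the lid's radius; grows clockwise seen from above; pi/4 = half way (bar over the yellow dot); pi/2 = fully tight at its stop, bar square to the radius (green dot). Starts at 0 to 0.2. It resists with 0.12 to 0.2 N m, more as it tightens, and stays where it is left.
- grip_back_right (a point): Middle of the back right knob's black bar handle, on the knob's axis, 100 mm from the lid's centre, 45 degrees off its front-back line; diagonally across from it is the front left knob. Bar 66 mm long, 16 wide, 28 high; its middle is 36 mm above the lid's upper face (176 mm above the table when shut), on a 15 mm round stem. x along the bar, z up the axis; turns with the knob.
- knob_back_left (a joint): Turn of the back left clamp knob (rad): 0 = loose, bar along the lid's radius; grows clockwise seen from above; pi/4 = half way (bar over the yellow dot); pi/2 = fully tight at its stop, bar square to the radius (green dot). Starts at 0 to 0.2. It resists with 0.12 to 0.2 N m, more as it tightens, and stays where it is left.
- grip_back_left (a point): Middle of the back left knob's black bar handle, on the knob's axis, 100 mm from the lid's centre, 45 degrees off its front-back line; diagonally across from it is the front right knob. Bar 66 mm long, 16 wide, 28 high; its middle is 36 mm above the lid's upper face (176 mm above the table when shut), on a 15 mm round stem. x along the bar, z up the axis; turns with the knob.

How it is judged:
By the outcome, as a careful person would: the job done as asked, in the order asked, and still so for the second after the job is handed in, with the robot touching nothing.
It also fails if it takes over 72 s, if anything falls off the work surface, if the arm or the gripper's body presses on something with over 40 N, if the wrist force passes 120 N, or if a joint passes its speed limit or range.

ROBOT

A 6-joint arm with a two-finger parallel gripper is mounted at the origin on the work surface. World frame = base frame: x ahead of the robot, y to its left, z up, the work surface at z = 0. Lengths are in m, angles in degrees, forces in N, time in s.
With the tool pointing down it reaches from about 0.375 to 0.925 m from the base axis. Payload 5.7 kg.
Tool frame: the origin (TCP) lies at the very end of the fingers, on their centre line; the grasp point (between the pads) lies 19 mm behind it; z points along the fingers, y is the line along which they close (so a half turn about z gives the same grasp; the last joint's range is limited). The gripper opens to 88 mm and grips with 3 to 60 N. Pads are 20 mm wide; open, the fingers measure 115 mm over their backs; the gripper's body (75 mm by 178 mm) begins 61 mm behind the grasp point.
Start: joints at [58.436, 20.558, 86.54, -0, 72.909, -6.595], TCP at [0.253, 0.544, 0.223] pointing down, gripper open.
Joint ranges: [-170.27, 170.27], [-57.76, 135], [12.27, 136.19], [-55.21, 235.2], [11.17, 155.16], [-170.74, 170.74]. Speed limits (degrees/s): [136.94, 136.94, 180, 180, 180, 180].

INTERFACE

Orientations are given as a 3x3 rotation matrix whose columns are the frame's x, y, z axes.
In Python, from plant import ctrl gives the robot as it stands.
- The arm moves only by the shell command python3 -m inch 'ROWS' [FORCE]. ROWS is JSON, a list of rows, each an object with "offset": the shift along the tool's x, y, z in mm, a list of three; "yaw": the turn about the tool's z in rad; "gripper": the opening, from 0 (shut) to 1 (fully open). A call has 1 to 8 rows; each row shifts and turns the commanded pose from where the row before left it, along the tool's axes as they then stand; what a row does not reach is not made up. A row lasts 1/12 s, in which the tool goes at most 41.7 mm and 7.16 degrees, less where a joint would pass 70% of its speed; a pose out of reach is approached as far as the arm can. A call is refused whole if a number of a shift passes 41.7 or a number of a turn 0.125, either way. A call with a gripper value outside its range is refused whole. The fingers move at their own pace and stop on an object; FORCE is the grip in N (left out, the last holds). Time passes only in rows, so rows that do not move let the fingers close. It gives the time, the measured TCP pose, the force, the opening and the grip force at its end, in the units of the state.
- ctrl.get_obs(): the state, without advancing time (a new reading comes with each control period).
- ctrl.read_camera(name): name is "scene" or "top" or "wrist"; returns (picture, depth): 400x640x3 uint8, blue, green, red; 400x640 float32, m along the optical axis (not along the pixel's ray), 0 where there is no reading.
- ctrl.camera_model(name): a dict with "fx", "fy", "cx", "cy" (pixels), "xyz" and "orientation" of the camera in the world. Camera axes: x right, y up, looking along -z (the intrinsics and any distortion apply to the point x, -y, -z); pixel columns grow to the right and rows downward; lengths in m; the calibration is good to about 2 mm. A picture is of the moment at which its call begins: read the wrist's pose just before it. camera_model takes no time and is no camera call; for the wrist camera it gives the pose at the moment of the call.
- ctrl.hand_in(): hands the job in; it is judged then, once.
Trained networks look in the newest picture that a camera, given by its name, has taken for a name from the list of things; names that differ only in an ending like _2 or _b are one class to them, and where a whole thing is asked for, a point or a joint stands for the part that bears it (a point fixed in the world has none). Each returns a list of dicts, best first, with "p" (0 to 1); they miss things now and then, are a little off and sometimes report something else, mostly with a low value. They report only what shows in the picture. A call takes as long as a camera call.
- ctrl.find_in(camera, query): "point" ([row, column] as shares, 0 to 1, of the picture: columns of its width, rows of its height, amid what is visible of it).
The state is a dict: "t": time; "joints": joint angles; "joint_vel": joint speeds; "joint_torque": joint torques, N m; "position": TCP position; "ee_rot": TCP orientation; "contact_force": force on the tool from outside, world axes, zero at the start; "ft_torque": the same for the moment, N m; "finger_gap": finger opening in m; "gripper_force": force on a finger pad.
Only numpy, scipy, OpenCV 4.12 (cv2) and the standard library are available. Lean on these libraries where they do the work, as an engineer would, in place of code of your own. Each camera call takes 0.05 s, during which the arm holds its last target. There are 200 camera calls.

## Working session

There is one attempt and no reset: what is moved stays moved. The work goes in short steps, Python scripts to look and compute and a shell command to move; the robot and the scene stay as the last step left them, time stands still between calls to the robot, and variables do not carry over. Pictures are saved under pics/ and viewed, at most 10 in all, crops included, and the job is handed in when it is done.

```bash
ls; mkdir -p pics; cat > h.py <<'E'
import numpy as np, cv2
from plant import ctrl
NAMES=["lid_push","lid_hinge","chamber","tube_rack","sample_jar","slide_box","grip_front_left","grip_front_right","grip_back_right","grip_back_left"]
def world(cam,uv,d,m=None):
    m=m or ctrl.camera_model(cam)
    p=np.array([(uv[0]-m["cx"])/m["fx"]*d,-(uv[1]-m["cy"])/m["fy"]*d,-d])
    return np.array(m["orientation"])@p+np.array(m["xyz"])
def cloud(cam,depth,m=None):
    m=m or ctrl.camera_model(cam)
    v,u=np.mgrid[0:400,0:640]
    p=np.stack([(u-m["cx"])/m["fx"]*depth,-(v-m["cy"])/m["fy"]*depth,-depth],-1)
    return p@np.array(m["orientation"]).T+np.array(m["xyz"])
E
python3 - <<'E'
from h import *
for c in ["top","scene"]:
    im,d=ctrl.read_camera(c); cv2.imwrite(f"pics/{c}0.png",im); np.save(f"pics/{c}d.npy",d)
    P=cloud(c,d)
    print(c,{k:v for k,v in ctrl.camera_model(c).items()})
    for n in NAMES:
        if c=="scene" and n in("chamber","tube_rack","sample_jar","slide_box"): continue
        r=ctrl.find_in(c,n)[:2]
        for q in r:
            v,u=int(q["point"][0]*400),int(q["point"][1]*640)
            print(n,round(q["p"],2),(u,v),P[v,u].round(3))
o=ctrl.get_obs();print(o["t"],o["position"],o["ee_rot"])
E
```

```text
pics
top {'fx': 394.53005660773215, 'fy': 394.53005660773215, 'cx': 326.3251621022537, 'cy': 197.48372117057528, 'xyz': array([0.5007747 , 0.00602021, 1.08948433]), 'orientation': array([[-0.02290981,  0.99455601, -0.1016537 ],
       [-0.99959446, -0.02106761,  0.01915923],
       [ 0.01691333,  0.10205141,  0.99463533]])}
lid_push 0.61 (289, 205) [0.575 0.072 0.222]
chamber 0.58 (294, 206) [0.572 0.061 0.224]
chamber 0.55 (293, 201) [0.583 0.063 0.226]
tube_rack 0.76 (459, 254) [ 0.453 -0.343  0.096]
sample_jar 0.77 (171, 242) [0.499 0.38  0.084]
sample_jar 0.34 (291, 202) [0.581 0.067 0.227]
slide_box 0.62 (460, 179) [ 0.651 -0.378  0.037]
grip_front_left 0.96 (257, 216) [0.548 0.131 0.294]
grip_front_right 0.91 (327, 212) [ 0.552 -0.01   0.298]
grip_back_right 0.77 (316, 162) [0.669 0.011 0.223]
grip_back_right 0.68 (327, 208) [ 0.56  -0.01   0.298]
grip_back_left 0.65 (260, 167) [0.661 0.135 0.221]
scene {'fx': 430.46059681478516, 'fy': 430.46059681478516, 'cx': 315.2254989970747, 'cy': 204.82612426803968, 'xyz': array([ 1.31376703, -0.32547192,  1.0236655 ]), 'orientation': array([[ 0.37840685, -0.70594159,  0.59871089],
       [ 0.92545399,  0.27559066, -0.25997058],
       [ 0.01852491,  0.65245403,  0.75760185]])}
lid_push 0.84 (343, 174) [0.602 0.061 0.215]
lid_hinge 0.95 (342, 177) [0.606 0.057 0.209]
lid_hinge 0.5 (381, 185) [0.672 0.138 0.213]
grip_front_left 0.52 (360, 133) [0.538 0.135 0.283]
grip_front_right 0.54 (313, 152) [ 0.567 -0.011  0.287]
grip_front_right 0.17 (182, 218) [ 0.472 -0.368  0.074]
grip_back_right 0.71 (335, 205) [ 0.691 -0.001  0.212]
grip_back_right 0.48 (414, 164) [0.509 0.368 0.062]
grip_back_left 0.72 (340, 187) [0.624 0.044 0.194]
grip_back_left 0.55 (381, 186) [0.671 0.139 0.208]
0.9 [0.25326164 0.54389438 0.22264512] [[-9.06543958e-01  4.22111419e-01 -4.46870789e-05]
 [ 4.22111421e-01  9.06543956e-01 -5.97633763e-05]
 [ 1.52839977e-05 -7.30410541e-05 -9.99999997e-01]]
```

View top.

```bash
python3 - <<'E'
from h import *
a=cv2.imread("pics/top0.png")[110:310,130:500]; b=cv2.imread("pics/scene0.png")[80:300,150:450]
a=cv2.resize(a,None,fx=2,fy=2)
cv2.imwrite("pics/v1.png",a)
# plane fit of lid from top cloud
d=np.load("pics/topd.npy");P=cloud("top",d)
im=cv2.imread("pics/top0.png")
reg=np.zeros((400,640),bool);reg[140:260,225:360]=True
Q=P[reg&(d>0)&(P[...,2]>.13)]
rng=np.random.default_rng(0);best=0
for _ in range(800):
    s=Q[rng.choice(len(Q),3,False)];n=np.cross(s[1]-s[0],s[2]-s[0]);n/=np.linalg.norm(n)+1e-12
    if abs(n[2])<.6: continue
    k=np.abs((Q-s[0])@n)<.003
    if k.sum()>best:best=k.sum();K=k
L=Q[K];c=L.mean(0);n=np.linalg.svd(L-c,full_matrices=False)[2][2];n*=np.sign(n[2])
print(best,len(Q),c,n,"tilt",np.arccos(n[2]),"yaw",np.arctan2(n[1],n[0]))
E
```

```text
7394 9610 [0.5805858  0.06557473 0.21924109] [0.53928381 0.04887371 0.84070466] tilt 0.5722130873822694 yaw 0.09038016825118379
```

View pics/v1.png

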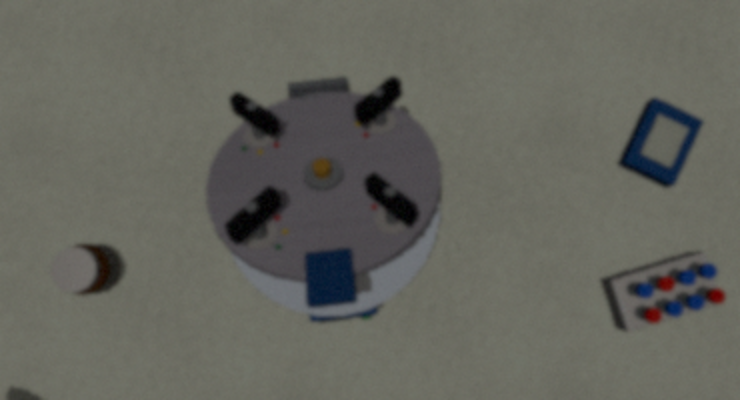

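The view shows the lid open with its blue tongue at crop (330,277), an orange centre button at (322,168), four black bars, and the bystanders well clear. Next I'll work out the geometry.

```bash
cat >> h.py <<'E'
def delta(p,yaw=None):
    """tool-frame shift (mm) and yaw (rad, tool z) from the measured pose; yaw = world direction of tool x (mod pi)"""
    o=ctrl.get_obs();R=np.array(o["ee_rot"])
    s=(R.T@(np.array(p)-o["position"])*1000).round(1)
    y=None
    if yaw is not None:
        cur=np.arctan2(R[1,0],R[0,0]); y=-(yaw-cur); y=(y+np.pi/2)%np.pi-np.pi/2
    return s,y,o["joints"][5]
E
python3 - <<'E'
from h import *
c=np.array([0.5806,0.0656,0.2192]);n=np.array([0.5393,0.0489,0.8407])
yaw=np.arctan2(n[1],n[0]);t=np.arccos(n[2])
f=np.array([np.cos(yaw),np.sin(yaw),0]);l=np.array([-f[1],f[0],0]);z=np.array([0,0,1.])
e=f*np.cos(t)-z*np.sin(t)
d=np.load("pics/topd.npy");P=cloud("top",d)
btn=P[193:196,290:293].reshape(-1,3).mean(0);tg=P[247:251,293:297].reshape(-1,3).mean(0)
c0=c-.012*n; H=c0+e*((c0[2]-.128)/np.sin(t))
print("btn",btn,"tongue",tg,"lat c,btn,tg",c@l,btn@l,tg@l, "dist from hinge",(H-btn)@e,(H-tg)@e, "height",(tg-H)@n)
H+=l*(btn@l-H@l)
print("H",H,"chamber",H-.135*f, "yaw",yaw)
for a in [t,.4,.2,0]:
    p=H-(f*np.cos(a)-z*np.sin(a))*.255+(f*np.sin(a)+z*np.cos(a))*.014
    print(a,p.round(4),delta(p,yaw))
E
```

```text
btn [0.59806063 0.06669186 0.22876924] tongue [0.48077545 0.05717406 0.28534476] lat c,btn,tg 0.012902271035783494 0.012412927011011255 0.013525180338984791 dist from hinge 0.1402698279793377 0.2698269109056599 height 0.013359221864704776
H [0.69958676 0.07589755 0.128     ] chamber [0.56513832 0.06370669 0.128     ] yaw 0.09042582046256002
0.5722216960033377 [0.4936 0.0572 0.2779] (array([-423.3, -339.7,  -55.2]), np.float64(-0.5261989698772354), np.float64(-6.5955640096983625))
0.4 [0.4711 0.0552 0.2402] (array([-403.8, -351.1,  -17.5]), np.float64(-0.5261989698772354), np.float64(-6.5955640096983625))
0.2 [0.4535 0.0536 0.1924] (array([-388.5, -360. ,   30.3]), np.float64(-0.5261989698772354), np.float64(-6.5955640096983625))
0 [0.4456 0.0529 0.142 ] (array([-381.7, -363.9,   80.7]), np.float64(-0.5261989698772354), np.float64(-6.5955640096983625))
```

```bash
python3 -m inch '[{"offset":[0,0,-25],"yaw":-0.105,"gripper":0},{"offset":[0,0,-25],"yaw":-0.105,"gripper":0},{"offset":[0,0,-25],"yaw":-0.105,"gripper":0},{"offset":[0,0,-25],"yaw":-0.105,"gripper":0},{"offset":[0,0,-20],"yaw":-0.105,"gripper":0},{"offset":[0,0,0],"yaw":0,"gripper":0}]' 20; python3 - <<'E'
from h import *
print(delta([.4936,.0572,.30],.0904))
E
```

```text
t: 1.4
position: [0.2544, 0.5459, 0.3475]
ee_rot: [[-0.996, -0.093, 0.004], [-0.093, 0.996, 0.007], [-0.005, 0.006, -1.0]]
contact_force: [0.3, 0.2, 0.5]
finger_gap: 0.0513
gripper_force: 0.0
(array([-192.2, -509.2,   45.2]), np.float64(0.0031515985098140575), np.float64(-36.92123805902635))
```

```bash
python3 -m inch '[{"offset":[-13.7,-36.4,0],"yaw":0,"gripper":0},{"offset":[-13.7,-36.4,0],"yaw":0,"gripper":0},{"offset":[-13.7,-36.4,0],"yaw":0,"gripper":0},{"offset":[-13.7,-36.4,0],"yaw":0,"gripper":0},{"offset":[-13.7,-36.4,0],"yaw":0,"gripper":0},{"offset":[-13.7,-36.4,0],"yaw":0,"gripper":0},{"offset":[-13.7,-36.4,0],"yaw":0,"gripper":0}]' >/dev/null; python3 -m inch '[{"offset":[-13.7,-36.4,0],"yaw":0,"gripper":0},{"offset":[-13.7,-36.4,0],"yaw":0,"gripper":0},{"offset":[-13.7,-36.4,0],"yaw":0,"gripper":0},{"offset":[-13.7,-36.4,0],"yaw":0,"gripper":0},{"offset":[-13.7,-36.4,0],"yaw":0,"gripper":0},{"offset":[-13.7,-36.4,0],"yaw":0,"gripper":0},{"offset":[-13.7,-36.4,0],"yaw":0,"gripper":0},{"offset":[0,0,0],"yaw":0,"gripper":0}]'; python3 - <<'E'
from h import *
print(delta([.4936,.0572,.30],.0904))
im,d=ctrl.read_camera("wrist");cv2.imwrite("pics/w1.png",im)
E
```

```text
t: 2.65
position: [0.4922, 0.0476, 0.3415]
ee_rot: [[-0.997, -0.081, 0.0], [-0.081, 0.997, -0.003], [-0.0, -0.003, -1.0]]
contact_force: [0.8, 0.1, -0.3]
finger_gap: 0.0007
gripper_force: 0.0
(array([-2.2,  9.6, 41.4]), np.float64(-0.009065834648397164), np.float64(-96.97890926717196))
```

View pics/w1.png

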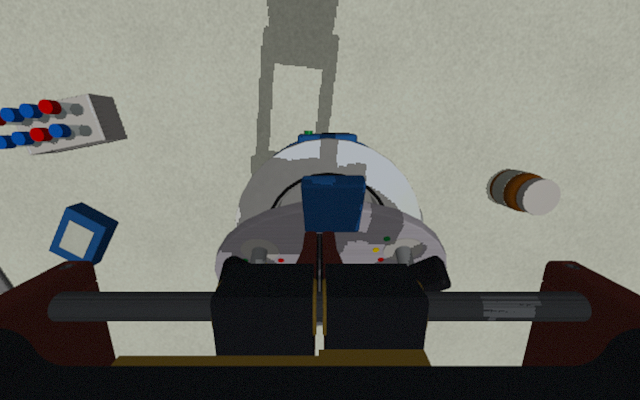

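The picture shows the closed fingers (tip about (320,240)) in front of the blue tongue (334,205), with the knobs on either side. I'm going down onto it.

```bash
python3 -m inch '[{"offset":[0,3.2,16],"yaw":0,"gripper":0},{"offset":[0,3.2,16],"yaw":0,"gripper":0},{"offset":[0,3.2,16],"yaw":0,"gripper":0},{"offset":[0,0,5],"yaw":0,"gripper":0},{"offset":[0,0,5],"yaw":0,"gripper":0}]'; python3 -m inch '[{"offset":[3,0,5],"yaw":0,"gripper":0},{"offset":[3,0,5],"yaw":0,"gripper":0},{"offset":[3,0,5],"yaw":0,"gripper":0},{"offset":[3,0,5],"yaw":0,"gripper":0}]'
```

```text
t: 3.12
position: [0.4881, 0.064, 0.2841]
ee_rot: [[-0.996, -0.089, -0.001], [-0.089, 0.996, 0.0], [0.001, 0.0, -1.0]]
contact_force: [-0.3, -0.4, 4.4]
finger_gap: 0.0003
gripper_force: 2.0
t: 3.45
position: [0.4772, 0.0625, 0.2651]
ee_rot: [[-0.996, -0.089, 0.002], [-0.089, 0.996, 0.001], [-0.002, 0.001, -1.0]]
contact_force: [0.8, 2.1, 3.4]
finger_gap: 0.0005
gripper_force: 1.9
```

```bash
python3 -m inch '[{"offset":[2.5,0,5],"yaw":0,"gripper":0},{"offset":[2.5,0,5],"yaw":0,"gripper":0},{"offset":[2.5,0,5],"yaw":0,"gripper":0},{"offset":[2.5,0,5],"yaw":0,"gripper":0},{"offset":[2,0,5],"yaw":0,"gripper":0},{"offset":[2,0,5],"yaw":0,"gripper":0},{"offset":[2,0,5],"yaw":0,"gripper":0},{"offset":[2,0,5],"yaw":0,"gripper":0}]'; python3 -m inch '[{"offset":[1.7,0,5],"yaw":0,"gripper":0},{"offset":[1.7,0,5],"yaw":0,"gripper":0},{"offset":[1.5,0,5],"yaw":0,"gripper":0},{"offset":[1.3,0,5],"yaw":0,"gripper":0},{"offset":[1.2,0,5],"yaw":0,"gripper":0},{"offset":[1,0,5],"yaw":0,"gripper":0},{"offset":[0.8,0,5],"yaw":0,"gripper":0}]'
```

```text
t: 4.12
position: [0.4585, 0.0601, 0.224]
ee_rot: [[-0.996, -0.089, -0.001], [-0.089, 0.996, -0.0], [0.001, -0.0, -1.0]]
contact_force: [-0.2, 1.4, 2.6]
finger_gap: 0.0001
gripper_force: 1.7
t: 4.7
position: [0.4495, 0.0593, 0.1891]
ee_rot: [[-0.996, -0.089, -0.0], [-0.089, 0.996, -0.0], [0.0, -0.0, -1.0]]
contact_force: [-1.9, -0.7, 3.9]
finger_gap: 0.0008
gripper_force: 1.6
```

```bash
python3 -m inch '[{"offset":[0.8,0,5],"yaw":0,"gripper":0},{"offset":[0.8,0,5],"yaw":0,"gripper":0},{"offset":[0.8,0,5],"yaw":0,"gripper":0},{"offset":[0.6,0,5],"yaw":0,"gripper":0},{"offset":[0.4,0,5],"yaw":0,"gripper":0},{"offset":[0.4,0,4],"yaw":0,"gripper":0},{"offset":[0.3,0,4],"yaw":0,"gripper":0}]'; python3 -m inch '[{"offset":[0,0,3],"yaw":0,"gripper":0},{"offset":[0,0,3],"yaw":0,"gripper":0},{"offset":[0,0,2],"yaw":0,"gripper":0},{"offset":[0,0,2],"yaw":0,"gripper":0}]'
```

```text
t: 5.28
position: [0.4455, 0.0591, 0.1561]
ee_rot: [[-0.996, -0.089, -0.001], [-0.089, 0.996, -0.0], [0.001, -0.0, -1.0]]
contact_force: [-1.6, 0.0, 2.1]
finger_gap: 0.0008
gripper_force: 1.6
t: 5.62
position: [0.4456, 0.0592, 0.1464]
ee_rot: [[-0.996, -0.089, -0.0], [-0.089, 0.996, 0.0], [0.0, 0.0, -1.0]]
contact_force: [-1.7, -1.0, 3.2]
finger_gap: 0.0004
gripper_force: 1.6
```

```bash
python3 -m inch '[{"offset":[0,0,1.5],"yaw":0,"gripper":0},{"offset":[0,0,1.5],"yaw":0,"gripper":0},{"offset":[0,0,1],"yaw":0,"gripper":0}]'; python3 -m inch '[{"offset":[0,0,1],"yaw":0,"gripper":0},{"offset":[0,0,1],"yaw":0,"gripper":0}]'
```

```text
t: 5.87
position: [0.4457, 0.0591, 0.1425]
ee_rot: [[-0.996, -0.089, -0.0], [-0.089, 0.996, -0.0], [0.0, -0.0, -1.0]]
contact_force: [-1.9, -0.5, 4.1]
finger_gap: 0.0002
gripper_force: 1.6
t: 6.03
position: [0.4458, 0.0591, 0.142]
ee_rot: [[-0.996, -0.089, 0.0], [-0.089, 0.996, -0.0], [0.0, -0.0, -1.0]]
contact_force: [-11.1, 0.6, 34.0]
finger_gap: 0.0004
gripper_force: 17.0
```

```bash
python3 -m inch '[{"offset":[0,0,-10],"yaw":0,"gripper":0},{"offset":[0,0,-35],"yaw":0,"gripper":0},{"offset":[0,0,-35],"yaw":0,"gripper":1},{"offset":[0,36,-20],"yaw":0,"gripper":1},{"offset":[0,36,0],"yaw":0,"gripper":1},{"offset":[0,36,0],"yaw":0,"gripper":1},{"offset":[0,36,0],"yaw":0,"gripper":1},{"offset":[0,36,0],"yaw":0,"gripper":1}]'>/dev/null;  python3 -m inch '[{"offset":[0,36,0],"yaw":0,"gripper":1},{"offset":[0,36,0],"yaw":0,"gripper":1},{"offset":[0,0,0],"yaw":0,"gripper":1}]'; cat > knobs.py <<'E'
from h import *
def knobs(tag):
    im,d=ctrl.read_camera("top");cv2.imwrite(f"pics/{tag}.png",im)
    P=cloud("top",d);g=im.max(2)
    C=np.array([.5651,.0637])
    lidm=(np.hypot(P[...,0]-C[0],P[...,1]-C[1])<.12)
    L=P[lidm&(abs(P[...,2]-.14)<.012)&(g>60)];A=np.c_[L[:,:2]-C,np.ones(len(L))];s=np.linalg.lstsq(A,L[:,2],rcond=None)[0]
    print("lid plane slope,z",s.round(4))
    f=np.array([np.cos(.0904),np.sin(.0904)]);l=np.array([-f[1],f[0]])
    out={}
    for n,(a,b) in dict(fl=(-1,1),fr=(-1,-1),br=(1,-1),bl=(1,1)).items():
        k=C+.0707*(a*f+b*l)
        m=(np.hypot(P[...,0]-k[0],P[...,1]-k[1])<.05)&(P[...,2]>.178)&(P[...,2]<.21)
        Q=P[m][:,:2]
        if len(Q)<15: print(n,"few",len(Q));continue
        (cx,cy),(w,h),_=r=cv2.minAreaRect((Q*1000).astype(np.float32))
        ev,V=np.linalg.eigh(np.cov(Q.T));v=V[:,1];ang=np.arctan2(v[1],v[0])
        rad=.0904+np.arctan2(b,a)
        turn=(rad-ang+.6)%np.pi-.6
        print(n,len(Q),"rect c",round(cx,1),round(cy,1),"size",round(w),round(h),"mean",Q.mean(0).round(4),"pred",k.round(4),"barang",round(ang%np.pi,3),"turn",round(turn,3),"z",np.median(P[m][:,2]).round(3))
E
python3 - <<'E'
from knobs import *
knobs("top1")
E
```

```text
t: 6.95
position: [0.4236, 0.3163, 0.2409]
ee_rot: [[-0.996, -0.093, 0.002], [-0.093, 0.996, 0.005], [-0.003, 0.004, -1.0]]
contact_force: [0.6, 0.5, -0.3]
finger_gap: 0.0571
gripper_force: 0.0
lid plane slope,z [-2.500e-03 -1.000e-04  1.407e-01]
fl 209 rect c 488.3 128.5 size 16 66 mean [0.4878 0.128 ] pred [0.4883 0.1277] barang 2.415 turn 0.031 z 0.19
fr 194 rect c 501.4 -11.7 size 64 15 mean [ 0.5011 -0.0121] pred [ 0.5011 -0.0131] barang 0.737 turn 0.139 z 0.19
br 205 rect c 641.7 0.5 size 16 66 mean [0.6408 0.0007] pred [ 6.419e-01 -3.000e-04] barang 2.372 turn 0.075 z 0.19
bl 198 rect c 628.9 141.2 size 66 16 mean [0.6282 0.1406] pred [0.6291 0.1405] barang 0.86 turn 0.016 z 0.19
```

```bash
python3 -m inch '[{"offset":[0,0,0],"yaw":0.12,"gripper":0.55},{"offset":[0,0,0],"yaw":0.12,"gripper":0.55},{"offset":[0,0,0],"yaw":0.12,"gripper":0.55},{"offset":[0,0,0],"yaw":0.12,"gripper":0.55},{"offset":[0,0,0],"yaw":0.12,"gripper":0.55},{"offset":[0,0,0],"yaw":0.12,"gripper":0.55},{"offset":[0,0,0],"yaw":0.1,"gripper":0.55},{"offset":[0,0,0],"yaw":0,"gripper":0.55}]' 40; python3 - <<'E'
from h import *
print(delta([.4883,.128,.215],2.415))
E
```

```text
t: 7.67
position: [0.4238, 0.309, 0.2406]
ee_rot: [[-0.742, 0.671, 0.001], [0.671, 0.742, -0.0], [-0.001, 0.0, -1.0]]
contact_force: [1.0, -0.0, 0.7]
finger_gap: 0.0482
gripper_force: 0.0
(array([-169.2,  -91. ,   25.7]), np.float64(-0.008782103069395752), np.float64(-19.29238750593271))
```

```bash
python3 -m inch '[{"offset":[-28.2,-15.2,4.3],"yaw":0,"gripper":0.55},{"offset":[-28.2,-15.2,4.3],"yaw":0,"gripper":0.55},{"offset":[-28.2,-15.2,4.3],"yaw":0,"gripper":0.55},{"offset":[-28.2,-15.2,4.3],"yaw":0,"gripper":0.55},{"offset":[-28.2,-15.2,4.3],"yaw":0,"gripper":0.55},{"offset":[-28.2,-15.2,4.3],"yaw":0,"gripper":0.55},{"offset":[0,0,0],"yaw":-0.01,"gripper":0.55},{"offset":[0,0,0],"yaw":0,"gripper":0.55}]'; python3 - <<'E'
from h import *
print(delta([.4883,.128,.157],2.415))
E
```

```text
t: 8.33
position: [0.4888, 0.1272, 0.2146]
ee_rot: [[-0.751, 0.661, -0.0], [0.661, 0.751, -0.0], [0.0, -0.0, -1.0]]
contact_force: [-0.4, -0.2, 0.2]
finger_gap: 0.0486
gripper_force: 0.0
(array([ 0.9,  0.3, 57.6]), np.float64(0.004937576573737612), np.float64(-41.8925986423311))
```

Now I go down, close and check the alignment.

```bash
python3 -m inch '[{"offset":[0.9,0.3,20],"yaw":0,"gripper":0.55},{"offset":[0,0,25],"yaw":0,"gripper":0.55},{"offset":[0,0,12],"yaw":0,"gripper":0.55},{"offset":[0,0,0],"yaw":0,"gripper":0},{"offset":[0,0,0],"yaw":0,"gripper":0},{"offset":[0,0,0],"yaw":0,"gripper":0},{"offset":[0,0,0],"yaw":0,"gripper":0}]' 40;  python3 - <<'E'
from h import *
print(delta([.4883,.128,.157],1.661))
E
```

```text
t: 8.92
position: [0.4888, 0.1306, 0.1591]
ee_rot: [[-0.752, 0.659, 0.002], [0.659, 0.752, 0.0], [-0.002, 0.002, -1.0]]
contact_force: [0.1, 1.5, 0.0]
finger_gap: 0.025
gripper_force: 0.0
(array([-1.3, -2.3,  2.1]), np.float64(0.7608141285848027), np.float64(-41.63066592811688))
```

```bash
python3 -m inch '[{"offset":[0,0,0],"yaw":0,"gripper":0},{"offset":[0,0,0],"yaw":0,"gripper":0},{"offset":[0,0,0],"yaw":0,"gripper":0}]' 40;  python3 - <<'E'
from h import *
print(delta([.4883,.128,.157],1.661))
E
```

```text
t: 9.17
position: [0.4883, 0.13, 0.1588]
ee_rot: [[-0.752, 0.66, 0.001], [0.66, 0.752, -0.0], [-0.001, 0.001, -1.0]]
contact_force: [-2.4, -0.4, 6.2]
finger_gap: 0.0157
gripper_force: 40.0
(array([-1.3, -1.5,  1.8]), np.float64(0.7602828033310458), np.float64(-41.624759319193515))
```

```bash
python3 -m inch '[{"offset":[0,0,0],"yaw":0.11,"gripper":0},{"offset":[0,0,0],"yaw":0.11,"gripper":0},{"offset":[0,0,0],"yaw":0.11,"gripper":0},{"offset":[0,0,0],"yaw":0.11,"gripper":0},{"offset":[0,0,0],"yaw":0.11,"gripper":0},{"offset":[0,0,0],"yaw":0.11,"gripper":0},{"offset":[0,0,0],"yaw":0.1,"gripper":0},{"offset":[0,0,0],"yaw":0,"gripper":0}]' 40;  python3 - <<'E'
from h import *
print(delta([.4883,.128,.157],1.661), ctrl.get_obs()["ft_torque"])
E
```

```text
t: 9.83
position: [0.4891, 0.1303, 0.1588]
ee_rot: [[-0.086, 0.996, 0.002], [0.996, 0.086, 0.0], [0.0, 0.003, -1.0]]
contact_force: [1.0, 0.4, 6.6]
finger_gap: 0.0158
gripper_force: 40.0
(array([-2.3, -1. ,  1.8]), np.float64(-0.0037991535448056446), np.float64(2.1352708353543313)) [-0.04438822  0.08558323 -0.10058117]
```

```bash
python3 -m inch '[{"offset":[0,0,0],"yaw":0,"gripper":0.55},{"offset":[0,0,0],"yaw":0,"gripper":0.55},{"offset":[0,0,0],"yaw":0,"gripper":0.55},{"offset":[0,0,-15],"yaw":0,"gripper":0.55},{"offset":[0,0,-25],"yaw":0,"gripper":0.55},{"offset":[0,0,-18],"yaw":0,"gripper":0.55},{"offset":[0,0,0],"yaw":-0.12,"gripper":0.55},{"offset":[0,0,0],"yaw":-0.12,"gripper":0.55}]' 40; python3 -m inch '[{"offset":[0,0,0],"yaw":-0.12,"gripper":0.55},{"offset":[0,0,0],"yaw":-0.12,"gripper":0.55},{"offset":[0,0,0],"yaw":-0.12,"gripper":0.55},{"offset":[0,0,0],"yaw":-0.11,"gripper":0.55},{"offset":[0,0,0],"yaw":0,"gripper":0.55}]' 40;  python3 - <<'E'
from h import *
print(delta([.6415,.0002,.215],2.372))
E
```

```text
t: 10.5
position: [0.4887, 0.1302, 0.217]
ee_rot: [[-0.33, 0.944, 0.002], [0.944, 0.33, 0.0], [-0.001, 0.002, -1.0]]
contact_force: [-0.0, 0.0, 0.0]
finger_gap: 0.0483
gripper_force: 0.0
t: 10.92
position: [0.4875, 0.13, 0.2155]
ee_rot: [[-0.721, 0.693, -0.001], [0.693, 0.721, -0.0], [0.001, -0.001, -1.0]]
contact_force: [1.1, -0.2, -0.2]
finger_gap: 0.0481
gripper_force: 0.0
(array([-201. ,   13.2,    0.4]), np.float64(0.003828091827759117), np.float64(-39.03561276409025))
```

```bash
python3 -m inch '[{"offset":[-33.5,2.2,0],"yaw":0,"gripper":0.55},{"offset":[-33.5,2.2,0],"yaw":0,"gripper":0.55},{"offset":[-33.5,2.2,0],"yaw":0,"gripper":0.55},{"offset":[-33.5,2.2,0],"yaw":0,"gripper":0.55},{"offset":[-33.5,2.2,0],"yaw":0,"gripper":0.55},{"offset":[-33.5,2.2,0],"yaw":0,"gripper":0.55},{"offset":[0,0,0],"yaw":0,"gripper":0.55}]' 40;  python3 - <<'E'
from h import *
print(delta([.6415,.0002,.157],2.372))
E
```

```text
t: 11.5
position: [0.646, -0.0049, 0.2154]
ee_rot: [[-0.713, 0.701, 0.004], [0.701, 0.713, -0.002], [-0.004, 0.001, -1.0]]
contact_force: [1.3, 0.9, -0.1]
finger_gap: 0.0482
gripper_force: 0.0
(array([ 7. ,  0.4, 58.4]), np.float64(-0.006998723899575232), np.float64(-51.96721092349422))
```

```bash
python3 -m inch '[{"offset":[4,0,10],"yaw":0,"gripper":0.55},{"offset":[0,0,10],"yaw":0,"gripper":0.55}]' 40;  python3 - <<'E'
from h import *
print(delta([.6415,.0002,.157],2.372))
E
```

```text
t: 11.67
position: [0.6373, 0.003, 0.1949]
ee_rot: [[-0.716, 0.698, -0.001], [0.698, 0.716, 0.001], [0.001, -0.0, -1.0]]
contact_force: [-0.5, -0.4, -0.1]
finger_gap: 0.0484
gripper_force: 0.0
(array([-5. ,  0.9, 37.9]), np.float64(-0.0030357972448573634), np.float64(-51.69696670824515))
```

```bash
python3 -m inch '[{"offset":[-4,0,20],"yaw":0,"gripper":0.55},{"offset":[0,0.5,17],"yaw":0,"gripper":0.55},{"offset":[0,0,0],"yaw":0,"gripper":0},{"offset":[0,0,0],"yaw":0,"gripper":0},{"offset":[0,0,0],"yaw":0,"gripper":0},{"offset":[0,0,0],"yaw":0,"gripper":0},{"offset":[0,0,0],"yaw":0,"gripper":0},{"offset":[0,0,0],"yaw":0,"gripper":0}]' 40;  python3 - <<'E'
from h import *
print(delta([.6415,.0002,.157],1.661))
E
```

```text
t: 12.33
position: [0.643, 0.0009, 0.1601]
ee_rot: [[-0.717, 0.697, 0.003], [0.697, 0.717, 0.001], [-0.001, 0.003, -1.0]]
contact_force: [2.1, 4.8, 1.1]
finger_gap: 0.0156
gripper_force: 40.0
(array([ 0.6, -1.6,  3.1]), np.float64(0.7097462867199034), np.float64(-52.00584901080451))
```

```bash
python3 -m inch '[{"offset":[0,0,0],"yaw":0.1,"gripper":0},{"offset":[0,0,0],"yaw":0.1,"gripper":0},{"offset":[0,0,0],"yaw":0.1,"gripper":0},{"offset":[0,0,0],"yaw":0.1,"gripper":0},{"offset":[0,0,0],"yaw":0.1,"gripper":0},{"offset":[0,0,0],"yaw":0.1,"gripper":0},{"offset":[0,0,0],"yaw":0.11,"gripper":0},{"offset":[0,0,0],"yaw":0,"gripper":0}]' 40;  python3 - <<'E'
from h import *
print(delta([.6415,.0002,.157],1.661))
E
```

```text
t: 13.0
position: [0.6428, 0.0009, 0.1601]
ee_rot: [[-0.086, 0.996, 0.003], [0.996, 0.086, 0.001], [0.001, 0.003, -1.0]]
contact_force: [2.0, 4.9, 3.1]
finger_gap: 0.0158
gripper_force: 40.0
(array([-0.5, -1.4,  3.1]), np.float64(-0.0040904067166549485), np.float64(-11.09919671370814))
```

```bash
python3 -m inch '[{"offset":[0,0,0],"yaw":0,"gripper":0.55},{"offset":[0,0,0],"yaw":0,"gripper":0.55},{"offset":[0,0,0],"yaw":0,"gripper":0.55},{"offset":[0,0,-15],"yaw":0,"gripper":0.55},{"offset":[0,0,-25],"yaw":0,"gripper":0.55},{"offset":[0,0,-16],"yaw":0,"gripper":0.55},{"offset":[0,0,0],"yaw":0.115,"gripper":0.55},{"offset":[0,0,0],"yaw":0.115,"gripper":0.55}]' 40 >/dev/null; python3 -m inch '[{"offset":[0,0,0],"yaw":0.115,"gripper":0.55},{"offset":[0,0,0],"yaw":0.115,"gripper":0.55},{"offset":[0,0,0],"yaw":0.115,"gripper":0.55},{"offset":[0,0,0],"yaw":0.115,"gripper":0.55},{"offset":[0,0,0],"yaw":0.115,"gripper":0.55},{"offset":[0,0,0],"yaw":0.115,"gripper":0.55},{"offset":[0,0,0],"yaw":0,"gripper":0.55}]' 40;  python3 - <<'E'
from h import *
print(delta([.5012,-.0122,.215],.737))
E
```

```text
t: 14.25
position: [0.6413, -0.0006, 0.2146]
ee_rot: [[0.74, 0.673, -0.001], [0.673, -0.74, -0.001], [-0.001, -0.0, -1.0]]
contact_force: [-0.9, -0.2, -0.6]
finger_gap: 0.048
gripper_force: 0.0
(array([-111.5,  -85.6,   -0.3]), np.float64(0.0007723741360110559), np.float64(41.53909687152401))
```

```bash
python3 -m inch '[{"offset":[-18.6,-14.3,0],"yaw":0,"gripper":0.55},{"offset":[-22.3,-17.1,0],"yaw":0,"gripper":0.55},{"offset":[-22.3,-17.1,0],"yaw":0,"gripper":0.55},{"offset":[-22.3,-17.1,0],"yaw":0,"gripper":0.55},{"offset":[-18,-14,0],"yaw":0,"gripper":0.55},{"offset":[-8,-6,0],"yaw":0,"gripper":0.55},{"offset":[0,0,5],"yaw":0,"gripper":0.55},{"offset":[0,0,5],"yaw":0,"gripper":0.55}]' 40;  python3 - <<'E'
from h import *
print(delta([.5012,-.0122,.157],.737))
E
```

```text
t: 14.92
position: [0.5027, -0.0125, 0.2051]
ee_rot: [[0.737, 0.676, 0.002], [0.676, -0.737, -0.0], [0.001, 0.002, -1.0]]
contact_force: [0.3, 0.1, -0.9]
finger_gap: 0.0483
gripper_force: 0.0
(array([-1. , -1.4, 48.1]), np.float64(0.005286881755135031), np.float64(38.178717710899654))
```

```bash
python3 -m inch '[{"offset":[-0.5,-1,20],"yaw":0,"gripper":0.55},{"offset":[0,0,27],"yaw":0.005,"gripper":0.55},{"offset":[0,0,0],"yaw":0,"gripper":0},{"offset":[0,0,0],"yaw":0,"gripper":0},{"offset":[0,0,0],"yaw":0,"gripper":0},{"offset":[0,0,0],"yaw":0,"gripper":0},{"offset":[0,0,0],"yaw":0,"gripper":0},{"offset":[0,0,0],"yaw":0,"gripper":0}]' 40;  python3 - <<'E'
from h import *
print(delta([.5012,-.0122,.157],.0904))
E
```

```text
t: 15.58
position: [0.5017, -0.0119, 0.1589]
ee_rot: [[0.741, 0.671, 0.002], [0.671, -0.741, -0.0], [0.002, 0.002, -1.0]]
contact_force: [0.3, -0.2, 2.4]
finger_gap: 0.0156
gripper_force: 39.8
(array([-0.6, -0.1,  1.9]), np.float64(0.645666064962247), np.float64(38.57285269623573))
```

```bash
python3 -m inch '[{"offset":[0,0,0],"yaw":0.11,"gripper":0},{"offset":[0,0,0],"yaw":0.11,"gripper":0},{"offset":[0,0,0],"yaw":0.11,"gripper":0},{"offset":[0,0,0],"yaw":0.11,"gripper":0},{"offset":[0,0,0],"yaw":0.11,"gripper":0},{"offset":[0,0,0],"yaw":0.095,"gripper":0},{"offset":[0,0,0],"yaw":0,"gripper":0}]' 40;  python3 - <<'E'
from h import *
print(delta([.5012,-.0122,.157],.0904))
E
python3 -m inch '[{"offset":[0,0,0],"yaw":0,"gripper":0.55},{"offset":[0,0,0],"yaw":0,"gripper":0.55},{"offset":[0,0,0],"yaw":0,"gripper":0.55},{"offset":[0,0,-15],"yaw":0,"gripper":0.55},{"offset":[0,0,-25],"yaw":0,"gripper":0.55},{"offset":[0,0,-16],"yaw":0,"gripper":0.55},{"offset":[0,0,0],"yaw":-0.12,"gripper":0.55},{"offset":[0,0,0],"yaw":-0.12,"gripper":0.55}]' 40 >/dev/null; python3 -m inch '[{"offset":[0,0,0],"yaw":-0.12,"gripper":0.55},{"offset":[0,0,0],"yaw":-0.12,"gripper":0.55},{"offset":[0,0,0],"yaw":-0.12,"gripper":0.55},{"offset":[0,0,0],"yaw":-0.12,"gripper":0.55},{"offset":[0,0,0],"yaw":-0.05,"gripper":0.55},{"offset":[0,0,0],"yaw":0,"gripper":0.55}]' 40;  python3 - <<'E'
from h import *
print(delta([.6289,.1410,.215],.86))
E
```

```text
t: 16.17
position: [0.5016, -0.0117, 0.1589]
ee_rot: [[0.996, 0.087, 0.002], [0.087, -0.996, -0.0], [0.002, 0.0, -1.0]]
contact_force: [0.5, -0.0, 4.1]
finger_gap: 0.016
gripper_force: 39.9
(array([-0.4,  0.5,  1.9]), np.float64(-0.0028898743406295946), np.float64(75.72808021593849))
t: 17.33
position: [0.5003, -0.0119, 0.2137]
ee_rot: [[0.65, 0.76, -0.001], [0.76, -0.65, -0.0], [-0.001, -0.0, -1.0]]
contact_force: [0.5, -0.0, 0.5]
finger_gap: 0.0484
gripper_force: 0.0
(array([199.8,  -1.5,  -1.4]), np.float64(0.0037491000604665814), np.float64(31.25243323413312))
```

```bash
python3 -m inch '[{"offset":[25,0,0],"yaw":0,"gripper":0.55},{"offset":[38,0,0],"yaw":0,"gripper":0.55},{"offset":[38,0,0],"yaw":0,"gripper":0.55},{"offset":[38,0,0],"yaw":0,"gripper":0.55},{"offset":[35,-1,0],"yaw":0,"gripper":0.55},{"offset":[25,0,0],"yaw":0,"gripper":0.55},{"offset":[0,0,5],"yaw":0,"gripper":0.55},{"offset":[0,0,5],"yaw":0,"gripper":0.55}]' 40;  python3 - <<'E'
from h import *
print(delta([.6289,.1410,.157],.86))
E
```

```text
t: 18.0
position: [0.63, 0.1406, 0.2032]
ee_rot: [[0.651, 0.759, -0.0], [0.759, -0.651, -0.0], [-0.0, 0.0, -1.0]]
contact_force: [-0.2, -0.1, -0.3]
finger_gap: 0.0484
gripper_force: 0.0
(array([-0.4, -1.1, 46.2]), np.float64(0.0017938810363664626), np.float64(47.0979599547642))
```

```bash
python3 -m inch '[{"offset":[-0.4,-1,20],"yaw":0,"gripper":0.55},{"offset":[0,0,25],"yaw":0,"gripper":0.55},{"offset":[0,0,0],"yaw":0,"gripper":0},{"offset":[0,0,0],"yaw":0,"gripper":0},{"offset":[0,0,0],"yaw":0,"gripper":0},{"offset":[0,0,0],"yaw":0,"gripper":0},{"offset":[0,0,0],"yaw":0,"gripper":0},{"offset":[0,0,0],"yaw":0,"gripper":0}]' 40;  python3 - <<'E'
from h import *
print(delta([.6289,.1410,.157],.0904))
E
```

```text
t: 18.67
position: [0.6287, 0.1404, 0.1604]
ee_rot: [[0.652, 0.758, 0.001], [0.758, -0.652, 0.001], [0.001, 0.0, -1.0]]
contact_force: [-2.1, 1.9, 6.3]
finger_gap: 0.0159
gripper_force: 40.0
(array([ 0.5, -0.2,  3.4]), np.float64(0.7701019783863936), np.float64(47.10773401511493))
```

```bash
python3 -m inch '[{"offset":[0,0,0],"yaw":0.11,"gripper":0},{"offset":[0,0,0],"yaw":0.11,"gripper":0},{"offset":[0,0,0],"yaw":0.11,"gripper":0},{"offset":[0,0,0],"yaw":0.11,"gripper":0},{"offset":[0,0,0],"yaw":0.11,"gripper":0},{"offset":[0,0,0],"yaw":0.11,"gripper":0},{"offset":[0,0,0],"yaw":0.107,"gripper":0},{"offset":[0,0,0],"yaw":0,"gripper":0}]' 40;  python3 - <<'E'
from h import *
print(delta([.6289,.1410,.157],.0904))
E
python3 -m inch '[{"offset":[0,0,0],"yaw":0,"gripper":0.55},{"offset":[0,0,0],"yaw":0,"gripper":0.55},{"offset":[0,0,0],"yaw":0,"gripper":0.55},{"offset":[0,0,-15],"yaw":0,"gripper":0.55},{"offset":[0,0,-25],"yaw":0,"gripper":0.55},{"offset":[0,0,-16],"yaw":0,"gripper":0.55},{"offset":[0,0,0],"yaw":-0.12,"gripper":0.55},{"offset":[0,0,0],"yaw":-0.12,"gripper":0.55}]' 40 >/dev/null; python3 -m inch '[{"offset":[0,0,0],"yaw":-0.12,"gripper":0.55},{"offset":[0,0,0],"yaw":-0.12,"gripper":0.55},{"offset":[0,0,0],"yaw":-0.12,"gripper":0.55},{"offset":[0,0,0],"yaw":-0.12,"gripper":0.55},{"offset":[0,0,0],"yaw":-0.12,"gripper":0.55},{"offset":[0,0,0],"yaw":-0.12,"gripper":0.55},{"offset":[0,0,0],"yaw":-0.12,"gripper":0.55},{"offset":[0,0,0],"yaw":-0.12,"gripper":0.55}]' 40 >/dev/null; python3 -m inch '[{"offset":[0,0,0],"yaw":-0.12,"gripper":0.55},{"offset":[0,0,0],"yaw":-0.12,"gripper":0.55},{"offset":[0,0,0],"yaw":-0.12,"gripper":0.55},{"offset":[0,0,0],"yaw":-0.01,"gripper":0.55},{"offset":[0,0,0],"yaw":0,"gripper":0.55}]' 40; python3 - <<'E'
from knobs import *
print(delta([.4885,.1290,.215],1.661))
knobs("top2")
E
```

```text
t: 19.33
position: [0.628, 0.1418, 0.1604]
ee_rot: [[0.996, 0.088, 0.0], [0.088, -0.996, 0.002], [0.0, -0.002, -1.0]]
contact_force: [-4.0, 5.9, 6.3]
finger_gap: 0.0161
gripper_force: 40.0
(array([0.8, 0.8, 3.4]), np.float64(-0.002136875822609019), np.float64(91.38030376662115))
t: 21.08
position: [0.6286, 0.1398, 0.2148]
ee_rot: [[-0.09, 0.996, 0.0], [0.996, 0.09, -0.0], [-0.0, -0.0, -1.0]]
contact_force: [-0.5, -0.3, -0.1]
finger_gap: 0.0485
gripper_force: 0.0
(array([   1.8, -140.5,   -0.2]), np.float64(-0.00011522933754859466), np.float64(1.255376057592087))
lid plane slope,z [-0.0015  0.0015  0.1407]
fl 56 rect c 490.5 103.7 size 16 16 mean [0.4903 0.1039] pred [0.4883 0.1277] barang 2.077 turn 0.369 z 0.19
fr 202 rect c 500.6 -12.3 size 64 16 mean [ 0.5007 -0.0122] pred [ 0.5011 -0.0131] barang 0.098 turn 0.778 z 0.19
br 202 rect c 641.7 0.9 size 16 64 mean [0.6409 0.0008] pred [ 6.419e-01 -3.000e-04] barang 1.658 turn 0.789 z 0.19
bl few 0
```

```bash
python3 -m inch '[{"offset":[0.4,-20,0],"yaw":0,"gripper":0.55},{"offset":[0.4,-35,0],"yaw":0,"gripper":0.55},{"offset":[0.4,-35,0],"yaw":0,"gripper":0.55},{"offset":[0.4,-30,0],"yaw":0,"gripper":0.55},{"offset":[0.4,-20,0],"yaw":0,"gripper":0.55},{"offset":[0,0,5],"yaw":0,"gripper":0.55},{"offset":[0,0,5],"yaw":0,"gripper":0.55}]' 40;  python3 - <<'E'
from h import *
print(delta([.4885,.1285,.157],1.661))
E
```

```text
t: 21.72
position: [0.4889, 0.1291, 0.2052]
ee_rot: [[-0.091, 0.996, 0.002], [0.996, 0.091, 0.0], [-0.0, 0.002, -1.0]]
contact_force: [1.3, 0.4, -0.6]
finger_gap: 0.0484
gripper_force: 0.0
(array([-0.5, -0.6, 48.2]), np.float64(0.0008193557759215153), np.float64(1.7567438385640382))
```

```bash
python3 -m inch '[{"offset":[-0.5,-0.5,20],"yaw":0,"gripper":0.55},{"offset":[0,0,27],"yaw":0,"gripper":0.55},{"offset":[0,0,0],"yaw":0,"gripper":0},{"offset":[0,0,0],"yaw":0,"gripper":0},{"offset":[0,0,0],"yaw":0,"gripper":0},{"offset":[0,0,0],"yaw":0,"gripper":0},{"offset":[0,0,0],"yaw":0,"gripper":0},{"offset":[0,0,0],"yaw":0,"gripper":0}]' 45; python3 -m inch '[{"offset":[0,0,0],"yaw":0.11,"gripper":0},{"offset":[0,0,0],"yaw":0.11,"gripper":0},{"offset":[0,0,0],"yaw":0.11,"gripper":0},{"offset":[0,0,0],"yaw":0.11,"gripper":0},{"offset":[0,0,0],"yaw":0.11,"gripper":0},{"offset":[0,0,0],"yaw":0.11,"gripper":0},{"offset":[0,0,0],"yaw":0.1,"gripper":0},{"offset":[0,0,0],"yaw":0.02,"gripper":0}]' 45 ; python3 - <<'E'
from h import *
print(delta([.4885,.1285,.157],.876),ctrl.get_obs()["ft_torque"])
E
```

```text
t: 22.38
position: [0.4893, 0.1286, 0.159]
ee_rot: [[-0.093, 0.996, 0.002], [0.996, 0.093, 0.0], [-0.0, 0.002, -1.0]]
contact_force: [-0.7, -0.2, 2.5]
finger_gap: 0.0157
gripper_force: 45.0
t: 23.05
position: [0.4888, 0.1288, 0.1589]
ee_rot: [[0.637, 0.771, 0.001], [0.771, -0.637, 0.0], [0.001, 0.001, -1.0]]
contact_force: [-2.0, 1.4, 5.9]
finger_gap: 0.0157
gripper_force: 45.0
(array([-0.4, -0.1,  1.9]), np.float64(0.004075341155832746), np.float64(46.49341368907654)) [0.04836496 0.46562902 0.2082454 ]
```

```bash
python3 -m inch '[{"offset":[0,0,0],"yaw":0.04,"gripper":0},{"offset":[0,0,0],"yaw":0.04,"gripper":0},{"offset":[0,0,0],"yaw":0,"gripper":0}]' 45 ; python3 - <<'E'
from h import *
print(delta([.4885,.1285,.157],.876),ctrl.get_obs()["ft_torque"])
E
```

```text
t: 23.3
position: [0.4887, 0.1286, 0.1589]
ee_rot: [[0.692, 0.722, 0.001], [0.722, -0.692, -0.001], [0.0, 0.001, -1.0]]
contact_force: [-2.7, 1.0, 6.6]
finger_gap: 0.0161
gripper_force: 46.9
(array([-0.2, -0.1,  1.9]), np.float64(-0.06950850723521307), np.float64(50.74841333700359)) [0.00286468 0.50612297 1.23976772]
```

```bash
python3 -m inch '[{"offset":[0,0,0],"yaw":-0.05,"gripper":0},{"offset":[0,0,0],"yaw":0,"gripper":0.55},{"offset":[0,0,0],"yaw":0,"gripper":0.55},{"offset":[0,0,0],"yaw":0,"gripper":0.55},{"offset":[0,0,-15],"yaw":0,"gripper":0.55},{"offset":[0,0,-25],"yaw":0,"gripper":0.55},{"offset":[0,0,-16],"yaw":0,"gripper":0.55},{"offset":[0,0,0],"yaw":-0.12,"gripper":0.55}]' 45 >/dev/null; python3 -m inch '[{"offset":[0,0,0],"yaw":-0.12,"gripper":0.55},{"offset":[0,0,0],"yaw":-0.12,"gripper":0.55},{"offset":[0,0,0],"yaw":-0.12,"gripper":0.55},{"offset":[0,0,0],"yaw":-0.12,"gripper":0.55},{"offset":[0,0,0],"yaw":-0.12,"gripper":0.55},{"offset":[0,0,0],"yaw":-0.09,"gripper":0.55},{"offset":[0,0,0],"yaw":0,"gripper":0.55}]' 45; python3 - <<'E'
from knobs import *
print(delta([.6415,.0005,.215],1.661))
E
```

```text
t: 24.55
position: [0.4884, 0.1285, 0.2137]
ee_rot: [[-0.096, 0.995, -0.0], [0.995, 0.096, -0.0], [-0.0, -0.0, -1.0]]
contact_force: [-0.0, -0.4, 0.0]
finger_gap: 0.0484
gripper_force: 0.0
(array([-142. ,  140.1,   -1.3]), np.float64(0.0055701796618041755), np.float64(1.4161086399207559))
```

```bash
python3 -m inch '[{"offset":[-15,15,0],"yaw":0.005,"gripper":0.55},{"offset":[-25,25,0],"yaw":0,"gripper":0.55},{"offset":[-27,26,0],"yaw":0,"gripper":0.55},{"offset":[-27,26,0],"yaw":0,"gripper":0.55},{"offset":[-25,25,0],"yaw":0,"gripper":0.55},{"offset":[-15,15,0],"yaw":0,"gripper":0.55},{"offset":[-8,8,3],"yaw":0,"gripper":0.55},{"offset":[0,0,5],"yaw":0,"gripper":0.55}]' 45;  python3 - <<'E'
from h import *
print(delta([.6415,.0005,.157],1.661))
E
```

```text
t: 25.22
position: [0.6424, -0.0022, 0.2056]
ee_rot: [[-0.084, 0.996, 0.002], [0.996, 0.084, -0.001], [-0.001, 0.002, -1.0]]
contact_force: [0.2, 0.2, 0.8]
finger_gap: 0.0483
gripper_force: 0.0
(array([ 2.8, -0.8, 48.6]), np.float64(-0.00621639787498629), np.float64(-11.147004651200238))
```

```bash
python3 -m inch '[{"offset":[1.5,-0.5,20],"yaw":-0.005,"gripper":0.55},{"offset":[0,0,27],"yaw":0,"gripper":0.55},{"offset":[0,0,0],"yaw":0,"gripper":0},{"offset":[0,0,0],"yaw":0,"gripper":0},{"offset":[0,0,0],"yaw":0,"gripper":0},{"offset":[0,0,0],"yaw":0,"gripper":0},{"offset":[0,0,0],"yaw":0,"gripper":0},{"offset":[0,0,0],"yaw":0,"gripper":0}]' 45; python3 -m inch '[{"offset":[0,0,0],"yaw":0.11,"gripper":0},{"offset":[0,0,0],"yaw":0.11,"gripper":0},{"offset":[0,0,0],"yaw":0.11,"gripper":0},{"offset":[0,0,0],"yaw":0.11,"gripper":0},{"offset":[0,0,0],"yaw":0.11,"gripper":0},{"offset":[0,0,0],"yaw":0.11,"gripper":0},{"offset":[0,0,0],"yaw":0.11,"gripper":0},{"offset":[0,0,0],"yaw":0.04,"gripper":0}]' 45 ; python3 - <<'E'
from h import *
print(delta([.6415,.0005,.157],.876),ctrl.get_obs()["ft_torque"])
E
python3 -m inch '[{"offset":[0,0,0],"yaw":0.04,"gripper":0},{"offset":[0,0,0],"yaw":0,"gripper":0}]' 45 ; python3 - <<'E'
from h import *
print(delta([.6415,.0005,.157],.876),ctrl.get_obs()["ft_torque"])
E
```

```text
t: 25.88
position: [0.6427, 0.0014, 0.1607]
ee_rot: [[-0.093, 0.996, 0.007], [0.996, 0.093, 0.0], [-0.0, 0.007, -1.0]]
contact_force: [6.9, 2.5, -2.6]
finger_gap: 0.0158
gripper_force: 45.0
t: 26.55
position: [0.6429, 0.0013, 0.1607]
ee_rot: [[0.661, 0.751, 0.007], [0.751, -0.661, 0.0], [0.004, 0.005, -1.0]]
contact_force: [5.2, 2.5, -1.8]
finger_gap: 0.0158
gripper_force: 45.5
(array([-1.5, -0.5,  3.7]), np.float64(-0.026927784871191296), np.float64(35.27141366907403)) [ 0.2342981  -0.59738618  0.96756645]
t: 26.72
position: [0.6428, 0.0011, 0.1607]
ee_rot: [[0.687, 0.727, 0.006], [0.727, -0.687, -0.001], [0.004, 0.005, -1.0]]
contact_force: [5.1, 1.6, -1.6]
finger_gap: 0.0164
gripper_force: 46.5
(array([-1.3, -0.5,  3.7]), np.float64(-0.062052009988097456), np.float64(37.30393436549751)) [ 0.1249346  -0.61218814  1.17705944]
```

```bash
python3 -m inch '[{"offset":[0,0,0],"yaw":-0.05,"gripper":0},{"offset":[0,0,0],"yaw":0,"gripper":0.55},{"offset":[0,0,0],"yaw":0,"gripper":0.55},{"offset":[0,0,0],"yaw":0,"gripper":0.55},{"offset":[0,0,-15],"yaw":0,"gripper":0.55},{"offset":[0,0,-25],"yaw":0,"gripper":0.55},{"offset":[0,0,-14],"yaw":0,"gripper":0.55},{"offset":[0,0,0],"yaw":0.12,"gripper":0.55}]' 45 >/dev/null; python3 -m inch '[{"offset":[0,0,0],"yaw":0.12,"gripper":0.55},{"offset":[0,0,0],"yaw":0.12,"gripper":0.55},{"offset":[0,0,0],"yaw":0.12,"gripper":0.55},{"offset":[0,0,0],"yaw":0.12,"gripper":0.55},{"offset":[0,0,0],"yaw":0.12,"gripper":0.55},{"offset":[0,0,0],"yaw":0.05,"gripper":0.55},{"offset":[0,0,0],"yaw":0,"gripper":0.55}]' 45; python3 - <<'E'
from knobs import *
print(delta([.5010,-.0120,.215],.0904))
E
```

```text
t: 27.97
position: [0.6395, 0.0009, 0.213]
ee_rot: [[0.996, 0.091, -0.0], [0.091, -0.996, -0.0], [-0.0, 0.0, -1.0]]
contact_force: [0.3, 1.0, -0.5]
finger_gap: 0.0482
gripper_force: 0.0
(array([-139.1,    0.2,   -2. ]), np.float64(0.0006885339205924268), np.float64(78.67911321534696))
```

```bash
python3 -m inch '[{"offset":[-20,0,0],"yaw":0,"gripper":0.55},{"offset":[-35,0,0],"yaw":0,"gripper":0.55},{"offset":[-35,0,0],"yaw":0,"gripper":0.55},{"offset":[-30,0,0],"yaw":0,"gripper":0.55},{"offset":[-20,0,0],"yaw":0,"gripper":0.55},{"offset":[0,0,3],"yaw":0,"gripper":0.55},{"offset":[0,0,5],"yaw":0,"gripper":0.55}]' 45;  python3 - <<'E'
from h import *
print(delta([.5010,-.0120,.157],.0904))
E
```

```text
t: 28.55
position: [0.5004, -0.0123, 0.2055]
ee_rot: [[0.996, 0.094, 0.002], [0.094, -0.996, -0.0], [0.002, 0.001, -1.0]]
contact_force: [1.0, -0.4, -0.9]
finger_gap: 0.048
gripper_force: 0.0
(array([ 0.5, -0.3, 48.5]), np.float64(0.003889251590807774), np.float64(75.27900647893665))
```

```bash
python3 -m inch '[{"offset":[0,0,20],"yaw":0,"gripper":0.55},{"offset":[0,0,27],"yaw":0,"gripper":0.55},{"offset":[0,0,0],"yaw":0,"gripper":0},{"offset":[0,0,0],"yaw":0,"gripper":0},{"offset":[0,0,0],"yaw":0,"gripper":0},{"offset":[0,0,0],"yaw":0,"gripper":0},{"offset":[0,0,0],"yaw":0,"gripper":0},{"offset":[0,0,0],"yaw":0,"gripper":0}]' 45; python3 -m inch '[{"offset":[0,0,0],"yaw":0.11,"gripper":0},{"offset":[0,0,0],"yaw":0.11,"gripper":0},{"offset":[0,0,0],"yaw":0.11,"gripper":0},{"offset":[0,0,0],"yaw":0.11,"gripper":0},{"offset":[0,0,0],"yaw":0.11,"gripper":0},{"offset":[0,0,0],"yaw":0.11,"gripper":0},{"offset":[0,0,0],"yaw":0.11,"gripper":0},{"offset":[0,0,0],"yaw":0.04,"gripper":0}]' 45 ; python3 - <<'E'
from h import *
print(delta([.5010,-.0120,.157],-.695),ctrl.get_obs()["ft_torque"])
E
python3 -m inch '[{"offset":[0,0,0],"yaw":0.04,"gripper":0},{"offset":[0,0,0],"yaw":0,"gripper":0}]' 45 ; python3 - <<'E'
from h import *
print(delta([.5010,-.0120,.157],-.695),ctrl.get_obs()["ft_torque"])
E
```

```text
t: 29.22
position: [0.5016, -0.0118, 0.159]
ee_rot: [[0.996, 0.093, 0.002], [0.093, -0.996, 0.001], [0.002, -0.0, -1.0]]
contact_force: [1.5, 3.8, 2.4]
finger_gap: 0.0161
gripper_force: 45.0
t: 29.88
position: [0.5017, -0.0115, 0.159]
ee_rot: [[0.751, -0.66, 0.003], [-0.66, -0.751, 0.001], [0.002, -0.002, -1.0]]
contact_force: [0.5, 4.7, 3.7]
finger_gap: 0.0158
gripper_force: 45.4
(array([-0.2,  0.8,  2. ]), np.float64(-0.025974496484538534), np.float64(122.0114308415037)) [0.7002743  0.01835669 0.87035489]
t: 30.05
position: [0.5015, -0.0114, 0.159]
ee_rot: [[0.727, -0.686, 0.002], [-0.686, -0.727, 0.001], [0.001, -0.002, -1.0]]
contact_force: [1.2, 6.0, 3.1]
finger_gap: 0.0162
gripper_force: 46.1
(array([0.1, 0.8, 2. ]), np.float64(-0.06120804843414307), np.float64(124.04817585588482)) [0.83204062 0.07049577 1.00834223]
```

```bash
python3 -m inch '[{"offset":[0,0,0],"yaw":-0.05,"gripper":0},{"offset":[0,0,0],"yaw":0,"gripper":0.55},{"offset":[0,0,0],"yaw":0,"gripper":0.55},{"offset":[0,0,0],"yaw":0,"gripper":0.55},{"offset":[0,0,-15],"yaw":0,"gripper":0.55},{"offset":[0,0,-25],"yaw":0,"gripper":0.55},{"offset":[0,0,-16],"yaw":0,"gripper":0.55},{"offset":[0,0,0],"yaw":-0.12,"gripper":0.55}]' 45 >/dev/null; python3 -m inch '[{"offset":[0,0,0],"yaw":-0.12,"gripper":0.55},{"offset":[0,0,0],"yaw":-0.12,"gripper":0.55},{"offset":[0,0,0],"yaw":-0.12,"gripper":0.55},{"offset":[0,0,0],"yaw":-0.12,"gripper":0.55},{"offset":[0,0,0],"yaw":-0.12,"gripper":0.55},{"offset":[0,0,0],"yaw":-0.09,"gripper":0.55},{"offset":[0,0,0],"yaw":0,"gripper":0.55}]' 45; python3 - <<'E'
from knobs import *
print(delta([.6287,.1410,.215],.0904))
E
```

```text
t: 31.3
position: [0.5002, -0.0124, 0.2138]
ee_rot: [[0.994, 0.106, -0.001], [0.106, -0.994, -0.0], [-0.001, 0.0, -1.0]]
contact_force: [-0.4, 0.2, -0.0]
finger_gap: 0.0487
gripper_force: 0.0
(array([ 144. , -139. ,   -1.4]), np.float64(0.015467226054886485), np.float64(74.62361122476261))
```

```bash
python3 -m inch '[{"offset":[15,-15,0],"yaw":0,"gripper":0.55},{"offset":[26,-25,0],"yaw":0,"gripper":0.55},{"offset":[27,-26,0],"yaw":0,"gripper":0.55},{"offset":[27,-26,0],"yaw":0,"gripper":0.55},{"offset":[26,-25,0],"yaw":0,"gripper":0.55},{"offset":[15,-15,0],"yaw":0,"gripper":0.55},{"offset":[8,-7,3],"yaw":0.015,"gripper":0.55},{"offset":[0,0,5],"yaw":0,"gripper":0.55}]' 45;  python3 - <<'E'
from h import *
print(delta([.6287,.1410,.157],.0904))
E
```

```text
t: 31.97
position: [0.6312, 0.1429, 0.2058]
ee_rot: [[0.996, 0.087, 0.002], [0.087, -0.996, 0.0], [0.002, -0.0, -1.0]]
contact_force: [-0.2, -1.0, 0.2]
finger_gap: 0.0484
gripper_force: 0.0
(array([-2.7,  1.7, 48.8]), np.float64(-0.003687886584375466), np.float64(91.66216242370497))
```

```bash
python3 -m inch '[{"offset":[-1.5,1,20],"yaw":0,"gripper":0.55},{"offset":[0,0,27],"yaw":0,"gripper":0.55},{"offset":[0,0,0],"yaw":0,"gripper":0},{"offset":[0,0,0],"yaw":0,"gripper":0},{"offset":[0,0,0],"yaw":0,"gripper":0},{"offset":[0,0,0],"yaw":0,"gripper":0},{"offset":[0,0,0],"yaw":0,"gripper":0},{"offset":[0,0,0],"yaw":0,"gripper":0}]' 45; python3 -m inch '[{"offset":[0,0,0],"yaw":0.11,"gripper":0},{"offset":[0,0,0],"yaw":0.11,"gripper":0},{"offset":[0,0,0],"yaw":0.11,"gripper":0},{"offset":[0,0,0],"yaw":0.11,"gripper":0},{"offset":[0,0,0],"yaw":0.11,"gripper":0},{"offset":[0,0,0],"yaw":0.11,"gripper":0},{"offset":[0,0,0],"yaw":0.11,"gripper":0},{"offset":[0,0,0],"yaw":0.04,"gripper":0}]' 45 ; python3 - <<'E'
from h import *
print(delta([.6287,.1410,.157],-.695),ctrl.get_obs()["ft_torque"])
E
python3 -m inch '[{"offset":[0,0,0],"yaw":0.04,"gripper":0},{"offset":[0,0,0],"yaw":0,"gripper":0}]' 45 ; python3 - <<'E'
from h import *
print(delta([.6287,.1410,.157],-.695),ctrl.get_obs()["ft_torque"])
E
```

```text
t: 32.63
position: [0.6287, 0.1418, 0.1606]
ee_rot: [[0.996, 0.088, 0.003], [0.088, -0.996, 0.004], [0.003, -0.003, -1.0]]
contact_force: [-1.1, 7.7, 1.7]
finger_gap: 0.0156
gripper_force: 45.0
t: 33.3
position: [0.629, 0.1427, 0.1605]
ee_rot: [[0.748, -0.664, 0.003], [-0.664, -0.748, 0.004], [-0.0, -0.005, -1.0]]
contact_force: [0.4, 8.9, 1.2]
finger_gap: 0.0159
gripper_force: 45.5
(array([0.9, 1.5, 3.5]), np.float64(-0.03088347132872249), np.float64(138.01718023301555)) [1.42995783 0.12781666 1.02101631]
t: 33.47
position: [0.6288, 0.1429, 0.1606]
ee_rot: [[0.724, -0.69, 0.003], [-0.69, -0.724, 0.004], [-0.001, -0.005, -1.0]]
contact_force: [-0.4, 9.5, 1.9]
finger_gap: 0.0162
gripper_force: 46.1
(array([1.2, 1.4, 3.6]), np.float64(-0.06626911695436499), np.float64(140.0592102674943)) [1.5221024  0.23217679 1.0615302 ]
```

Release, lift, clear to the left (world +y), and check. The yaw is about -0.76, so world +y is tool (-0.69,-0.72).

```bash
python3 -m inch '[{"offset":[0,0,0],"yaw":-0.05,"gripper":0},{"offset":[0,0,0],"yaw":0,"gripper":0.55},{"offset":[0,0,0],"yaw":0,"gripper":0.55},{"offset":[0,0,0],"yaw":0,"gripper":0.55},{"offset":[0,0,-15],"yaw":0,"gripper":0.55},{"offset":[0,0,-30],"yaw":0,"gripper":0.55},{"offset":[0,0,-30],"yaw":0,"gripper":0.55},{"offset":[0,0,-30],"yaw":0,"gripper":0.55}]' 45 >/dev/null; python3 -m inch '[{"offset":[-18,-18,0],"yaw":0,"gripper":0.55},{"offset":[-25,-25,0],"yaw":0,"gripper":0.55},{"offset":[-25,-25,0],"yaw":0,"gripper":0.55},{"offset":[-25,-25,0],"yaw":0,"gripper":0.55},{"offset":[-25,-25,0],"yaw":0,"gripper":0.55},{"offset":[-25,-25,0],"yaw":0,"gripper":0.55},{"offset":[-15,-15,0],"yaw":0,"gripper":0.55},{"offset":[0,0,0],"yaw":0,"gripper":0.55}]' 45; python3 - <<'E'
from knobs import *
knobs("top3")
a=cv2.imread("pics/top3.png")[110:310,130:500]
cv2.imwrite("pics/v3.png",cv2.resize(a,None,fx=2,fy=2))
E
```

```text
t: 34.8
position: [0.6104, 0.367, 0.2637]
ee_rot: [[0.76, -0.65, -0.0], [-0.65, -0.76, 0.002], [-0.001, -0.001, -1.0]]
contact_force: [-1.0, 0.2, -0.4]
finger_gap: 0.0484
gripper_force: 0.0
lid plane slope,z [-0.0019 -0.0006  0.1407]
fl 210 rect c 488.3 128.5 size 66 16 mean [0.4882 0.1276] pred [0.4883 0.1277] barang 0.875 turn 1.572 z 0.19
fr 201 rect c 501.1 -12.3 size 16 65 mean [ 0.501  -0.0122] pred [ 0.5011 -0.0131] barang 2.45 turn 1.568 z 0.19
br 204 rect c 641.6 0.4 size 65 16 mean [0.641  0.0008] pred [ 6.419e-01 -3.000e-04] barang 0.873 turn 1.573 z 0.19
bl 216 rect c 628.5 141.3 size 17 65 mean [0.6278 0.1408] pred [0.6291 0.1405] barang 2.448 turn 1.569 z 0.19
```

View pics/v3.png

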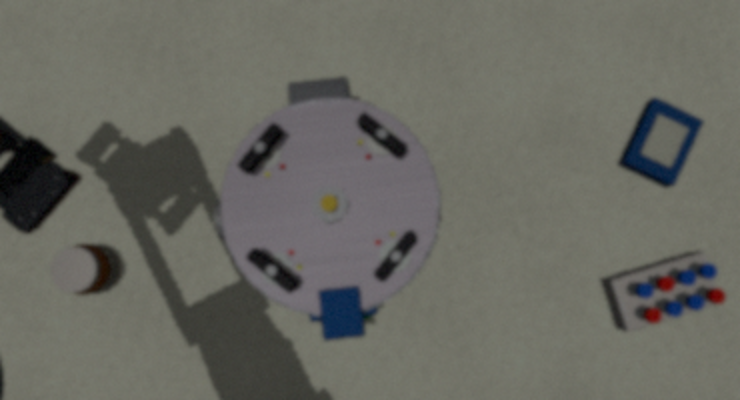

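The lid is flat. All four bars, at (263,148), (383,135), (396,255) and (274,270), are square to the radius. The jar, box and rack haven't moved, and the gripper is clear at the left.

```bash
python3 -c "
from plant import ctrl
print(ctrl.hand_in())"
```

```text
the job is handed in; nothing more can be done
None
```

The lid is shut and all four knobs were turned half way, then tight to their stops, in crisscross order; nothing around it was knocked, the arm is clear, and I handed the job in at about 35 s.

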